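# Count out three bearing balls

### The job

Pick up the ball dispenser, hold it over the grey tray and tip it little by little until exactly three of its five steel balls have rolled out into the tray, then tip it back and stand it upright on the bench beside the tray with the other two balls still in it. Let the balls roll out by tilting alone, without touching them with the fingers, and leave the other things on the bench where they are.

Things in the scene. Friction and masses are not known exactly. Their poses are not given: they have to be found in the camera images.
- dispenser_grip (a point): Grip point of the ball dispenser: a narrow upright aluminium box, open above, with a spout at its top front and five steel balls in it one behind another. Point midway between the flat side plates, 68 mm above the underside; grip their outer faces, 32 mm wide along y. Axes: -x out of the spout, y across the plates, z up. Plates x -31 to +59 mm, up to 92 mm; ball tops below 92 mm.
- dispenser_lip (a point): Outer end of the dispenser's ramp, where balls roll off the spout: 59 mm before the grip point (-x), 70 mm above the underside; same axes. The ramp is nearly level here and steeper inward, so balls leave one by one as it is tipped spout-down: the first at about 15 to 20 degrees (friction), each next about 11 degrees later. Spout cheeks reach 64 mm before the grip point, from 62 to 92 mm high.
- dispenser_pocket (a point): Point between the resting places of the last two balls (ball_4, ball_5) in the dispenser: 30 mm behind the grip point (+x), 34 mm above the underside. The dispenser's black foot plate is 100 x 56 x 5 mm, x -38 to +62 mm from the grip point. The empty dispenser weighs about 0.26 kg (0.21 to 0.34).
- tray_in (a point): Grey open tray, 140 (x) x 130 (y) x 42 mm high outside, walls and floor 3 mm; loose, 0.5 kg. This point is the centre of its inner floor, z up. Its top edge is 39 mm above this point.
- ball_1_center (a point): Centre of steel ball 1 of 5 in the queue (nearest the spout, the first to roll out): 24 mm across, 57 g (0.56 N).
- ball_2_center (a point): Centre of steel ball 2 of 5 in the queue (in order from the spout): 24 mm across, 57 g (0.56 N).
- ball_3_center (a point): Centre of steel ball 3 of 5 in the queue (in order from the spout): 24 mm across, 57 g (0.56 N).
- ball_4_center (a point): Centre of steel ball 4 of 5 in the queue (in order from the spout): 24 mm across, 57 g (0.56 N).
- ball_5_center (a point): Centre of steel ball 5 of 5 in the queue (deepest in the dispenser, the last): 24 mm across, 57 g (0.56 N).
- setting_cylinder: Bystander: ground steel cylinder with a black cap, 42 mm across, 123 mm tall, standing; origin at its underside.
- screw_jar: Bystander: clear jar with a red screw cap, 62 mm across, 86 mm tall, standing; origin at its underside.
- flange: Bystander: turned steel flange, 64 mm across, 26 mm high; origin at its underside.
There are look-alikes about, which are no part of the job. There is more than one size of the part that bears tray_in; the job needs the smaller.

How it is judged:
By the outcome, as a careful person would: the job done as asked, in the order asked, and still so for the second after the job is handed in, with the robot touching nothing.
It also fails if it takes over 61 s, if anything falls off the work surface, if the arm or the gripper's body presses on something with over 40 N, if the wrist force passes 120 N, or if a joint passes its speed limit or range.

### The arm

A 7-joint arm with a two-finger parallel gripper is mounted at the origin on a cart in front of the work surface, level with it; the furniture and walls round the work are solid. World frame = base frame: x ahead of the robot, y to its left, z up, the work surface at z = 0. Lengths are in m, angles in rad, forces in N, time in s.
With the tool pointing down it reaches from about 0.4 to 0.85 m from the base axis. Payload 10.4 kg.
Tool frame: the origin (TCP) lies on the centre line of the jaws, within the pads' length; the fingertips stand r.finger_overhang ahead of it and the grasp point (between the pads) lies 5 mm behind it (r.finger_overhang is the distance from the TCP to the fingertips, in m); z points along the fingers, y is the line along which they close (so a half turn about z gives the same grasp; the last joint's range is limited). The gripper opens to 87 mm and grips with 3 to 60 N. Pads are 19 mm wide; open, the fingers measure 117 mm over their backs; the gripper's body (75 mm by 190 mm) begins 51 mm behind the grasp point.
Start: joints at [-1.143, 0.332, -0.065, 1.46, 0.022, 1.35, -0.088], TCP at [0.272, 0.563, 0.237] pointing down, gripper open.
Joint ranges: [-2.6, 2.6], [-0.5, 2.12], [-1.47, 1.34], [0.16, 2.42], [-1.27, 4.41], [0.06, 2.06], [-2.6, 2.6]. Speed limits (rad/s): [2.22, 2.22, 2.79, 2.79, 3.14, 3.14, 3.14].

### API

Orientations are given as a unit quaternion [x, y, z, w].
In Python, from bench import read_state, viewer, r gives the robot as it stands.
- The arm moves only by the tool carry_out, never from a script. Its argument "moves" is a list of rows, each a list of 6 numbers: the shift along the tool's x, y, z in units of 40 mm (1.0 is 40 mm), then the turn, a rotation vector about the tool's x, y, z in units of 8 degrees (1.0 is 8 degrees). A call has 1 to 20 rows; each row shifts and turns the commanded pose from where the row before left it, along the tool's axes as they then stand; what a row does not reach is not made up. A row lasts 1/8 s, in which the tool goes at most 62.5 mm and 10.7 degrees, less where a joint would pass 70% of its speed; a pose out of reach is approached as far as the arm can. A call is refused whole if a number of a shift passes 1 or a number of a turn 1, either way. A call with a gripper value outside its range is refused whole. "fingers" is the finger opening in mm, from 0 to 87, set as the call begins (left out, the last holds). The fingers move at their own pace and stop on an object; "force" is the grip in N (left out, the last holds). Time passes only in rows, so rows that do not move let the fingers close. It gives the time, the measured TCP pose, the force, the opening and the grip force at its end, in the units of the state.
- read_state(): the state, without advancing time (a new reading comes with each control period).
- viewer.camera(name): name is "side" or "top"; returns a dict with "pixels" (420x560x3 uint8, red, green, blue), "range_z" (420x560 float32, m along the optical axis (not along the pixel's ray), 0 where there is no reading), "fx", "fy", "cx", "cy" (pixels), "xyz" and "orientation" of the camera in the world. Camera axes: x right, y down, z forward; pixel columns grow to the right and rows downward; lengths in m; the calibration is good to about 2 mm. A picture is of the moment at which its call begins.
- r.close_job(): hands the job in; it is judged then, once.
The state is a dict: "time": time; "joint_positions": joint angles; "joint_vel": joint speeds; "joint_torque": joint torques, N m; "ee_pos": TCP position; "eef_rot": TCP orientation; "ft_force": force on the tool from outside, world axes, zero at the start; "torque": the same for the moment, N m; "width": finger opening in m; "grip_force": force on a finger pad.
Only numpy, scipy, OpenCV 4.12 (cv2) and the standard library are available. Lean on these libraries where they do the work, as an engineer would, in place of code of your own. Each camera call takes 0.05 s, during which the arm holds its last target. There are 200 camera calls.

## Working session

There is one attempt and no reset: what is moved stays moved. The work goes in short steps, Python scripts to look and compute and a tool call to move; the robot and the scene stay as the last step left them, time stands still between calls to the robot, and variables do not carry over. Pictures are saved under pics/ and viewed, at most 10 in all, crops included, and the job is handed in when it is done.

Besides the shell and the picture viewer there is one more tool, called after "Request:" by a JSON object that holds its "fn" and its "kwargs". carry_out: Moves the arm, as the interface text tells. Its arguments: {"type":"object","properties":{"moves":{"type":"array","items":{"type":"array","items":{"type":"number"}}},"fingers":{"type":"number"},"force":{"type":"number"}},"required":["moves"]}

```bash
ls; mkdir -p pics; cat > h.py <<'E'
import numpy as np,cv2
from scipy.spatial.transform import Rotation as R
from bench import read_state, viewer, r
def snap(n,f):
    c=viewer.camera(n); cv2.imwrite('pics/'+f+'.png',c['pixels'][:,:,::-1]); 
    np.savez('pics/'+f+'.npz',**c); return c
def load(f): return dict(np.load('pics/'+f+'.npz'))
def cloud(c):
    z=c['range_z'];v,u=np.mgrid[:z.shape[0],:z.shape[1]]
    P=np.stack([(u-c['cx'])/c['fx']*z,(v-c['cy'])/c['fy']*z,z],-1)
    W=P@R.from_quat(c['orientation']).as_matrix().T+c['xyz']; W[z==0]=np.nan; return W
def proj(c,p):
    q=(np.asarray(p)-c['xyz'])@R.from_quat(c['orientation']).as_matrix()
    return c['cx']+c['fx']*q[...,0]/q[...,2],c['cy']+c['fy']*q[...,1]/q[...,2]
E
python3 - <<'E'
from h import *
for n in('top','side'):
    c=snap(n,n+'0'); print(n,c['xyz'],c['orientation'],c['fx'])
s=read_state();print(s['time'],s['ee_pos'],s['eef_rot'],s['width'],r.finger_overhang,s['ft_force'])
print(R.from_quat(s['eef_rot']).as_matrix().round(3))
E
```

```text
pics
top [ 0.42966879 -0.00896298  1.17055053] [ 0.71006901 -0.700669    0.05627255 -0.04121111] 400.69774125012236
side [-0.30341928  1.203484    0.75782533] [-0.26088607  0.80040205 -0.5152561   0.16064296] 516.173836044941
0.1 [0.27215537 0.56228856 0.23587467] [ 2.23468579e-01  9.74710952e-01 -5.83838917e-04 -1.12035672e-04] 0.08636659316426808 0.014 [-0.61435538  0.0955538  -0.02084198]
[[-0.9    0.436 -0.   ]
 [ 0.436  0.9   -0.001]
 [-0.    -0.001 -1.   ]]
```

View pics/top0.png

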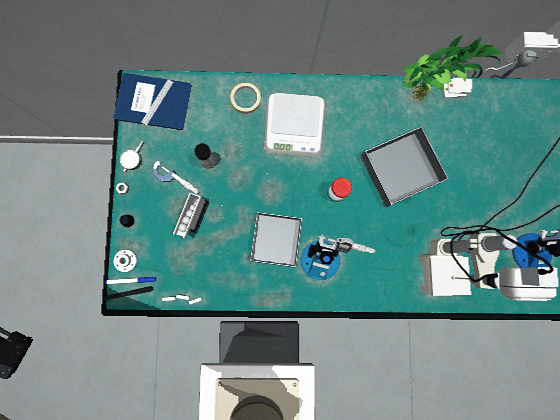

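View pics/side0.png

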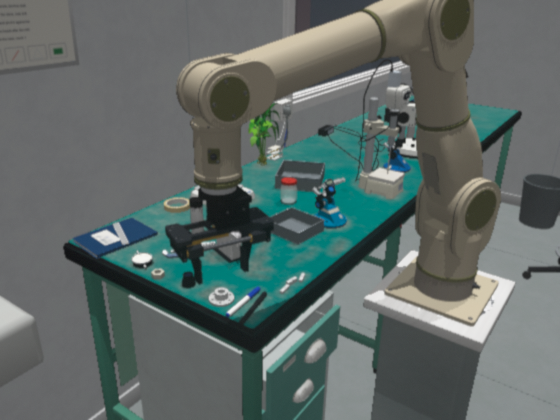

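The top view shows the dispenser near (190,215), a small tray at (276,239), a larger look-alike tray at (404,166), the setting cylinder at (205,153), the jar at (340,188) and the flange at (124,261). The smaller tray fits `tray_in`. Next I'll measure these and check an enlarged crop.

```bash
python3 - <<'E'
from h import *
c=load('top0');W=cloud(c)
print(proj(c,np.array([[0,0,0],[.272,.563,.237],[.6,0,0]])))
cr=c['pixels'][150:280,140:310,::-1]; cv2.imwrite('pics/cropA.png',cv2.resize(cr,None,fx=4.6,fy=4.6,interpolation=cv2.INTER_CUBIC))
def box(name,u0,u1,v0,v1,z0,z1):
    P=W[v0:v1,u0:u1].reshape(-1,3);P=P[(P[:,2]>z0)&(P[:,2]<z1)]
    b=cv2.minAreaRect((P[:,:2]*1000).astype(np.float32));print(name,len(P),b,P[:,2].max(),np.median(P[:,2]))
box('tray rim',240,312,205,275,.03,.06)
box('tray floor',240,312,205,275,-.003,.006)
box('bigtray',350,455,120,210,.03,.09)
box('disp plates',168,215,188,242,.07,.11)
box('disp all',168,215,188,242,.02,.11)
box('disp foot',168,215,188,242,.003,.012)
box('cyl',190,222,140,170,.1,.14);box('jar',322,358,172,206,.07,.1);box('flange',108,140,245,276,.015,.04)
s=W[225:232,218:240,2];print('bench z',np.nanmedian(s))
E
```

```text
(array([256.17146577,   3.49221153, 259.58651786]), array([422.05435274, 332.57190266, 205.75852066]))
tray rim 241 ((497.6695861816406, -69.74273681640625), (174.66798400878906, 140.0731201171875), 83.01154327392578) 0.048953446451821536 0.03926609596671482
tray floor 3996 ((502.4443054199219, -48.527374267578125), (201.86656188964844, 210.0559539794922), 0.7847922444343567) 0.005952948124895885 0.0005614078839496495
bigtray 790 ((698.4273681640625, -376.40496826171875), (172.9195098876953, 284.6304931640625), 24.799684524536133) 0.08792890191084646 0.0496011578138188
disp plates 362 ((559.5520629882812, 197.343994140625), (33.264137268066406, 121.65534210205078), 70.26612854003906) 0.09475627230452632 0.08403813030179152
disp all 688 ((559.3931274414062, 196.99090576171875), (33.60673522949219, 121.80496978759766), 69.81127166748047) 0.09475627230452632 0.07103629417084578
disp foot 191 ((570.9765625, 202.69717407226562), (133.41940307617188, 156.1818084716797), 89.14543151855469) 0.011878434001775462 0.004341844480719725
cyl 211 ((729.5283203125, 157.66748046875), (41.13628387451172, 39.307029724121094), 49.08732604980469) 0.126744676171886 0.12118891601928272
jar 330 ((642.658203125, -226.2301483154297), (53.082275390625, 55.57524490356445), 3.2362215518951416) 0.09148451557752524 0.08407832733559206
flange 103 ((435.0387878417969, 384.4844970703125), (30.83548927307129, 34.44449234008789), 0.652610182762146) 0.02999427578018321 0.02351631133975629
bench z -0.0006344736562581277
```

View pics/cropA.png

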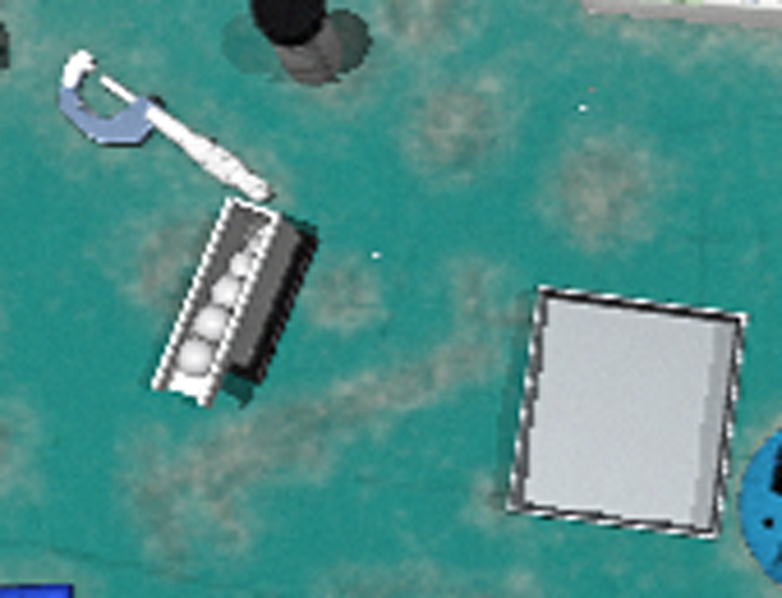

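The crop confirms it. The dispenser's spout is at crop (182,395), pointing toward the robot and a little to +y. The four visible balls queue from (197,355) up to (255,245). The small tray's outer corners are near (545,290), (745,317), (715,535) and (512,508).

```bash
python3 - <<'E'
from h import *
c=load('top0');W=cloud(c)
K=R.from_quat(c['orientation']).as_matrix()
def ray(u,v,z):
    d=K@np.array([(u-c['cx'])/c['fx'],(v-c['cy'])/c['fy'],1]);return c['xyz']+d*(z-c['xyz'][2])/d[2]
C=np.array([ray(140+x/4.6,150+y/4.6,.042) for x,y in[(545,290),(745,317),(715,535),(512,508)]])
print('tray',C.round(3),C.mean(0),[np.linalg.norm(C[i]-C[i-1]).round(3) for i in range(4)])
L=np.array([ray(140+x/4.6,150+y/4.6,.092) for x,y in[(155,388),(208,403),(278,212),(232,200)]])
print('disp',L.round(3),L.mean(0),np.degrees(np.arctan2(*(L[3]+L[2]-L[0]-L[1])[1::-1])))
P=W[230:290,302:385].reshape(-1,3);P=P[P[:,2]>.05];print('scope',P.min(0),P.max(0))
for y in(-.15,-.18,-.22):
  Q=P[P[:,1]>y]; print(y,Q[:,2].max() if len(Q) else 0, Q[:,0].min() if len(Q) else 0)
s=read_state();T=R.from_quat(s['eef_rot']).as_matrix()
print('move',T.T@(np.array([.562,.1965,.237])-s['ee_pos'])/.04)
print([a for a in dir(r) if a[0]!='_'])
E
```

```text
tray [[ 0.573  0.002  0.042]
 [ 0.558 -0.121  0.042]
 [ 0.425 -0.103  0.042]
 [ 0.439  0.02   0.042]] [ 0.49871486 -0.05032418  0.042     ] [np.float64(0.135), np.float64(0.125), np.float64(0.135), np.float64(0.124)]
disp [[0.506 0.228 0.092]
 [0.497 0.197 0.092]
 [0.611 0.16  0.092]
 [0.618 0.188 0.092]] [0.55787203 0.19336645 0.092     ] -18.851402087264248
scope [ 0.42641744 -0.30661833  0.05013377] [ 0.50837998 -0.13238583  0.12750677]
-0.15 0.08964104382131644 0.45035370946463293
-0.18 0.12511768739440376 0.42907069196980585
-0.22 0.12750676838789388 0.4264174436448526
move [-10.50615511  -5.07474262  -0.02165651]
['PlanningError', 'close_job', 'finger_overhang']
```

Request:
{"fn": "carry_out", "kwargs": {"moves": [[-0.45,-0.22,0,0,0,0],[-0.85,-0.41,0,0,0,0],[-0.85,-0.41,0,0,0,0],[-0.85,-0.41,0,0,0,0],[-0.85,-0.41,0,0,0,0],[-0.85,-0.41,0,0,0,0],[-0.85,-0.41,0,0,0,0],[-0.85,-0.41,0,0,0,0],[-0.85,-0.41,0,0,0,0],[-0.85,-0.41,0,0,0,0],[-0.85,-0.41,0,0,0,0],[-0.85,-0.41,0,0,0,0],[-0.7,-0.39,0,0,0,0],[0,0,0,0,0,-0.82],[0,0,0.9,0,0,0],[0,0,0.9,0,0,0],[0,0,0.9,0,0,0],[0,0,0,0,0,0]], "fingers": 87, "force": 25}}

```text
time: 2.35
ee_pos: [0.5595, 0.1931, 0.1262]
eef_rot: [0.168, 0.986, -0.002, -0.002]
ft_force: [0.1, 0.0, 0.6]
width: 0.087
grip_force: 0.0
```

```bash
python3 - <<'E'
from h import *
s=read_state();T=R.from_quat(s['eef_rot']).as_matrix();print(s['time'],s['ee_pos'],T.round(3),s['joint_positions'])
print(T.T@(np.array([.561,.195,.068])-s['ee_pos'])/.04, 'yaw y',np.degrees(np.arctan2(T[1,1],T[0,1])))
c=snap('side','side1');t=snap('top','top1')
u,v=[int(x) for x in proj(c,s['ee_pos'])];print(u,v)
a=cv2.resize(c['pixels'][v-60:v+60,u-60:u+60,::-1],(400,400),interpolation=cv2.INTER_CUBIC)
u,v=[int(x) for x in proj(t,s['ee_pos'])];print(u,v)
b=cv2.resize(t['pixels'][v-40:v+40,u-40:u+40,::-1],(400,400),interpolation=cv2.INTER_CUBIC)
cv2.imwrite('pics/pair1.png',np.hstack([a,b]))
E
```

```text
2.35 [0.55948528 0.19313453 0.1262006 ] [[-0.944  0.331 -0.005]
 [ 0.331  0.944 -0.002]
 [ 0.004 -0.004 -1.   ]] [-0.56932901  0.34692195  0.19419663  1.69096363 -0.07253762  1.11598491
  0.87908921]
[-0.02547072  0.06211248  1.45470648] yaw y 70.66188663970573
230 216
185 213
```

View pics/pair1.png

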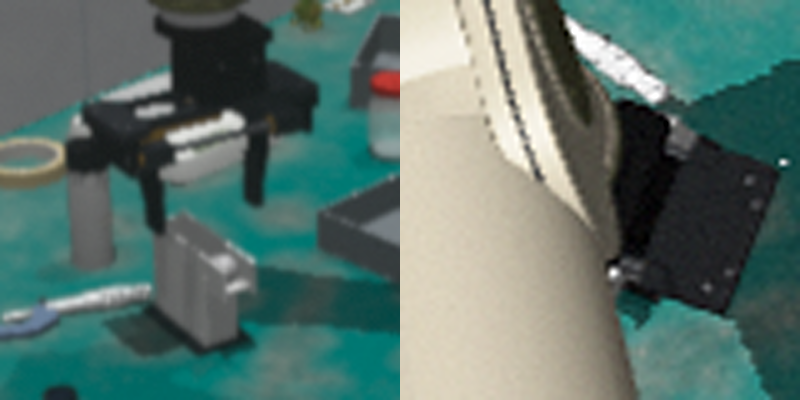

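The left pane (side camera) shows the fingers straddling the plates at about (205,215), with a ball at the spout at (225,265). I'll descend and grip.

Request:
{"fn": "carry_out", "kwargs": {"moves": [[0,0.05,0.5,0,0,0],[0,0,0.5,0,0,0],[0,0,0.42,0,0,0],[0,0,0,0,0,0]]}}

```text
time: 2.95
ee_pos: [0.5616, 0.1969, 0.0716]
eef_rot: [0.167, 0.986, -0.0, -0.0]
ft_force: [-0.5, -0.1, 0.0]
width: 0.0868
grip_force: 0.0
```

Request:
{"fn": "carry_out", "kwargs": {"moves": [[0,0,0,0,0,0],[0,0,0,0,0,0],[0,0,0,0,0,0],[0,0,0,0,0,0],[0,0,0,0,0,0],[0,0,0,0,0,0],[0,0,0,0,0,0],[0,0,0,0,0,0]], "fingers": 20, "force": 45}}

```text
time: 3.95
ee_pos: [0.5617, 0.1971, 0.0717]
eef_rot: [0.167, 0.986, -0.0, -0.0]
ft_force: [-0.3, -1.2, 0.4]
width: 0.0317
grip_force: 45.0
```

Request:
{"fn": "carry_out", "kwargs": {"moves": [[0,0,-0.15,0,0,0],[0,0,-0.35,0,0,0],[0,0,-0.5,0,0,0],[0,0,-0.5,0,0,0],[0,0,-0.35,0,0,0],[0,0,-0.15,0,0,0]]}}

```text
time: 4.7
ee_pos: [0.5621, 0.1973, 0.1529]
eef_rot: [0.167, 0.986, 0.0, 0.001]
ft_force: [-0.9, 0.1, -5.2]
width: 0.0318
grip_force: 45.0
```

Request:
{"fn": "carry_out", "kwargs": {"moves": [[-0.05,-0.15,0,0,0,0],[-0.09,-0.3,0,0,0,0],[-0.14,-0.45,0,0,0,0],[-0.17,-0.55,0,0,0,0],[-0.17,-0.55,0,0,0,0],[-0.17,-0.55,0,0,0,0],[-0.17,-0.55,0,0,0,0],[-0.17,-0.55,0,0,0,0],[-0.17,-0.55,0,0,0,0],[-0.17,-0.55,0,0,0,0],[-0.14,-0.45,0,0,0,0],[-0.1,-0.3,0,0,0,0],[-0.05,-0.15,0,0,0,0],[0,0,0,0,0,-0.3],[0,0,0,0,0,-0.4],[0,0,0,0,0,-0.4],[0,0,0,0,0,-0.36],[0,0,0,0,0,0],[0,0,0,0,0,0]]}}

```text
time: 7.08
ee_pos: [0.5537, -0.0391, 0.1517]
eef_rot: [0.066, 0.998, 0.0, -0.0]
ft_force: [-0.2, -0.6, -4.9]
width: 0.0317
grip_force: 45.0
```

```bash
python3 - <<'E'
from h import *
s=read_state();T=R.from_quat(s['eef_rot']).as_matrix();print(s['time'],s['ee_pos'],T.round(3),s['joint_positions'],s['ft_force'],s['width'])
print(T.T@(np.array([.5535,-.042,.134])-s['ee_pos'])/.04)
c=snap('side','side2')
u,v=[int(x) for x in proj(c,s['ee_pos'])];print(u,v)
cv2.imwrite('pics/s2.png',cv2.resize(c['pixels'][v-60:v+60,u-70:u+70,::-1],(700,600),interpolation=cv2.INTER_CUBIC))
E
```

```text
7.075 [ 0.5536858  -0.03907909  0.15168428] [[-0.991  0.133 -0.   ]
 [ 0.133  0.991  0.   ]
 [ 0.     0.    -1.   ]] [-0.27317653  0.24354874  0.30138107  1.77216804 -0.07920599  1.13768879
  1.49089223] [-0.1966632  -0.58911071 -4.8655241 ] 0.03169688385042871
[-0.00511048 -0.07309516  0.44208979]
279 184
```

View pics/s2.png

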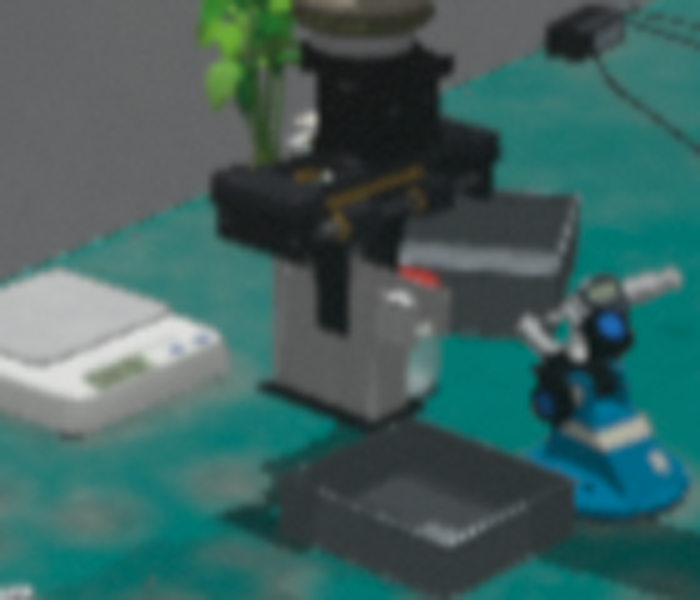

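The dispenser hangs upright at (345,330) in the crop, with its spout above the tray at (430,500) and clear of the microscope. I'll lower it slightly and start tipping, counting balls by weight (0.56 N each) and with the camera.

Request:
{"fn": "carry_out", "kwargs": {"moves": [[0,-0.03,0.15,0,0,0],[0,-0.03,0.2,0,0,0],[0,0,0.1,0,0,0],[0,0,0,0,-0.2,0],[0,0,0,0,-0.4,0],[0,0,0,0,-0.4,0],[0,0,0,0,-0.4,0],[0,0,0,0,-0.2,0],[0,0,0,0,0,0],[0,0,0,0,0,0],[0,0,0,0,0,0]]}}

```text
time: 8.5
ee_pos: [0.5536, -0.0418, 0.1337]
eef_rot: [0.066, 0.992, -0.007, 0.111]
ft_force: [-0.4, 0.1, -4.4]
width: 0.0319
grip_force: 45.0
```

```bash
cat > chk.py <<'E'
from h import *; import sys
s=read_state();T=R.from_quat(s['eef_rot']).as_matrix()
c=snap('side',sys.argv[1]);W=cloud(c)
# tray interior points well above the floor = balls
o=np.array([.499,-.05,.003]);a=np.radians(-7.6);e=np.array([np.cos(a),np.sin(a)]);f=np.array([-e[1],e[0]])
D=W-o;X=D[...,:2]@e;Y=D[...,:2]@f;m=(abs(X)<.06)&(abs(Y)<.055)&(D[...,2]>.010)&(D[...,2]<.03)
n,l,st,ce=cv2.connectedComponentsWithStats(m.astype(np.uint8));
print('t',s['time'],'tilt',np.degrees(np.arccos(-T[2,2])).round(1),'pos',np.round(s['ee_pos'],4),'F',np.round(s['ft_force'],2),'M',np.round(s['torque'],3),'width',s['width'],'blobs',[(st[i,4],ce[i].round()) for i in range(1,n) if st[i,4]>8])
E
python3 chk.py k0
```

```text
t 8.5 tilt 12.8 pos [ 0.5536 -0.0418  0.1337] F [-0.44  0.07 -4.37] M [0.082 0.577 0.015] width 0.03186639200523973 blobs []
```

Request:
{"fn": "carry_out", "kwargs": {"moves": [[0,0,0,0,-0.25,0],[0,0,0,0,0,0],[0,0,0,0,0,0],[0,0,0,0,0,0],[0,0,0,0,-0.25,0],[0,0,0,0,0,0],[0,0,0,0,0,0],[0,0,0,0,0,0],[0,0,0,0,0,0]]}}

```text
time: 9.68
ee_pos: [0.5535, -0.0418, 0.1338]
eef_rot: [0.065, 0.987, -0.01, 0.146]
ft_force: [-0.4, -0.7, -4.0]
width: 0.0319
grip_force: 45.0
```

```bash
python3 chk.py k1
```

```text
t 9.675 tilt 16.8 pos [ 0.5535 -0.0418  0.1338] F [-0.39 -0.74 -4.  ] M [0.159 0.686 0.055] width 0.03193671666563445 blobs [(np.int32(24), array([300., 229.]))]
```

Request:
{"fn": "carry_out", "kwargs": {"moves": [[0,0,0,0,-0.25,0],[0,0,0,0,0,0],[0,0,0,0,0,0],[0,0,0,0,0,0],[0,0,0,0,-0.15,0],[0,0,0,0,0,0],[0,0,0,0,0,0],[0,0,0,0,0,0],[0,0,0,0,0,0]]}}

```text
time: 10.85
ee_pos: [0.5534, -0.0418, 0.1337]
eef_rot: [0.065, 0.983, -0.011, 0.173]
ft_force: [0.1, -0.2, -5.2]
width: 0.0314
grip_force: 45.0
```

```bash
python3 chk.py k2
```

```text
t 10.85 tilt 20.0 pos [ 0.5534 -0.0418  0.1337] F [ 0.13 -0.21 -5.16] M [ 0.129  0.81  -0.042] width 0.03140671741929412 blobs []
```

```bash
python3 - <<'E'
from h import *
cv2.imwrite('pics/k12.png',np.hstack([cv2.resize(load(k)['pixels'][170:270,245:345,::-1],(400,400),interpolation=cv2.INTER_CUBIC) for k in('k1','k2')]))
E
```

```text
(no output)
```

View pics/k12.png

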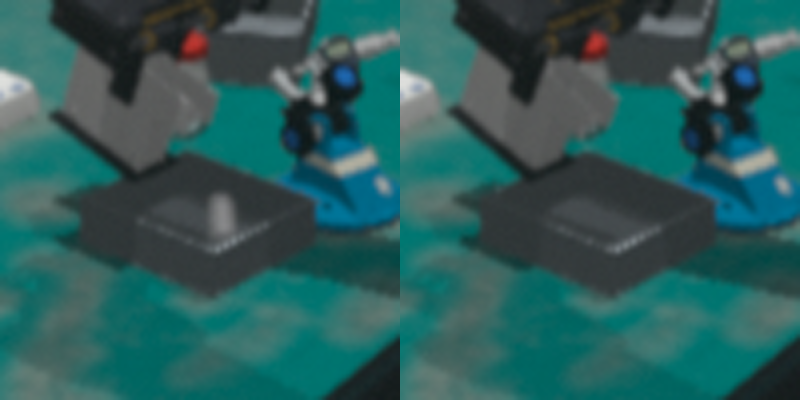

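k1 shows ball 1 landing in the tray at (222,215). By k2 it has rolled to where the near wall hides it. I'll see whether the top camera can see into the tray.

```bash
python3 - <<'E'
from h import *
t=snap('top','t2')
cv2.imwrite('pics/t2c.png',cv2.resize(t['pixels'][190:290,230:330,::-1],(500,500),interpolation=cv2.INTER_CUBIC))
E
```

```text
(no output)
```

View pics/t2c.png

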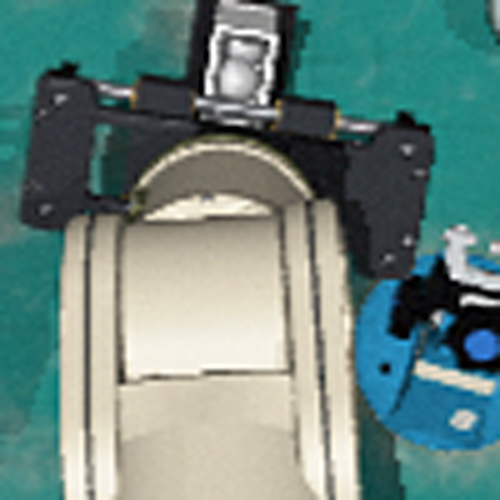

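```bash
cat > chk.py <<'E'
from h import *; import sys
o=np.array([.499,-.05,.003]);a=np.radians(-7.6);e=np.array([np.cos(a),np.sin(a)]);f=np.array([-e[1],e[0]])
F=[];M=[];B=[]
for i in range(int(sys.argv[2])):
    c=viewer.camera('side');s=read_state();F.append(s['ft_force']);M.append(s['torque'])
    W=cloud(c);D=W-o;X=D[...,:2]@e;Y=D[...,:2]@f;m=(abs(X)<.06)&(abs(Y)<.055)&(D[...,2]>.010)&(D[...,2]<.05)
    n,l,st,ce=cv2.connectedComponentsWithStats(m.astype(np.uint8))
    B.append([(int(st[j,4]),*ce[j].astype(int).tolist()) for j in range(1,n) if st[j,4]>8])
T=R.from_quat(s['eef_rot']).as_matrix()
np.savez('pics/'+sys.argv[1]+'.npz',**c)
print('t',s['time'],'tilt',np.degrees(np.arccos(-T[2,2])).round(1),'F',np.mean(F,0).round(2),'sd',np.std(F,0)[2].round(2),'M',np.mean(M,0).round(3),np.std(M,0)[1].round(3),B)
E
python3 chk.py k3 10
```

```text
t 11.45 tilt 20.0 F [-0.14  0.36 -4.39] sd 0.24 M [0.147 0.816 0.006] 0.027 [[], [], [], [], [], [], [], [], [], []]
```

Request:
{"fn": "carry_out", "kwargs": {"moves": [[0,0,0,0,-0.25,0],[0,0,0,0,0,0]]}}

```text
time: 11.7
ee_pos: [0.5528, -0.0418, 0.1335]
eef_rot: [0.065, 0.98, -0.013, 0.19]
ft_force: [0.6, -0.6, -5.3]
width: 0.0317
grip_force: 45.0
```

```bash
python3 chk.py k4 10
```

```text
t 12.2 tilt 22.0 F [-0.   -0.16 -4.41] sd 0.51 M [ 0.145  0.895 -0.007] 0.018 [[], [], [], [], [], [], [], [], [], []]
```

Request:
{"fn": "carry_out", "kwargs": {"moves": [[0,0,0,0,-0.25,0],[0,0,0,0,0,0]]}}

```text
time: 12.45
ee_pos: [0.5528, -0.0417, 0.1335]
eef_rot: [0.065, 0.976, -0.014, 0.207]
ft_force: [0.1, 1.0, -4.4]
width: 0.0316
grip_force: 45.0
```

```bash
python3 chk.py k5 10
```

```text
t 12.95 tilt 24.0 F [ 0.04  0.09 -4.28] sd 0.53 M [0.155 0.963 0.008] 0.025 [[], [], [], [], [], [], [], [], [], []]
```

Request:
{"fn": "carry_out", "kwargs": {"moves": [[0,0,0,0,-0.25,0],[0,0,0,0,0,0]]}}

```text
time: 13.2
ee_pos: [0.5528, -0.0418, 0.1334]
eef_rot: [0.064, 0.972, -0.015, 0.224]
ft_force: [-0.5, -0.9, -4.3]
width: 0.0319
grip_force: 45.0
```

```bash
python3 chk.py k6 10
```

```text
t 13.7 tilt 26.0 F [-0.07 -0.12 -4.21] sd 0.26 M [ 0.156  1.021 -0.005] 0.024 [[], [], [], [], [], [], [], [], [], []]
```

Request:
{"fn": "carry_out", "kwargs": {"moves": [[0,0,0,0,-0.25,0],[0,0,0,0,0,0]]}}

```text
time: 13.95
ee_pos: [0.5528, -0.0418, 0.1334]
eef_rot: [0.064, 0.968, -0.016, 0.241]
ft_force: [-0.4, -0.9, -4.8]
width: 0.0317
grip_force: 45.0
```

```bash
python3 chk.py k7 10
```

```text
t 14.45 tilt 28.0 F [ 0.38 -0.02 -3.56] sd 0.3 M [0.13  1.058 0.013] 0.033 [[], [], [], [(41, 299, 228)], [(32, 296, 229)], [(31, 293, 228)], [(31, 291, 227)], [(32, 289, 226)], [(30, 288, 225)], [(29, 286, 225)]]
```

Request:
{"fn": "carry_out", "kwargs": {"moves": [[0,0,0,0,-0.25,0],[0,0,0,0,0,0]]}}

```text
time: 14.7
ee_pos: [0.5528, -0.0418, 0.1333]
eef_rot: [0.064, 0.964, -0.017, 0.258]
ft_force: [0.3, 0.2, -3.7]
width: 0.0316
grip_force: 45.0
```

```bash
python3 chk.py k8 10
```

```text
t 15.2 tilt 30.0 F [ 0.22 -0.16 -3.27] sd 0.39 M [0.189 1.121 0.006] 0.022 [[(31, 284, 224)], [(31, 284, 224)], [(31, 284, 224)], [(29, 284, 223)], [(31, 284, 224)], [(29, 284, 223)], [(31, 284, 224)], [(30, 284, 223)], [(31, 284, 224)], [(30, 284, 223)]]
```

Request:
{"fn": "carry_out", "kwargs": {"moves": [[0,0,0,0,-0.25,0],[0,0,0,0,0,0]]}}

```text
time: 15.45
ee_pos: [0.5528, -0.0418, 0.1333]
eef_rot: [0.064, 0.959, -0.018, 0.275]
ft_force: [-0.7, -0.3, -3.6]
width: 0.0319
grip_force: 45.0
```

```bash
python3 chk.py k9 10
```

```text
t 15.95 tilt 32.0 F [ 0.22  0.16 -3.78] sd 0.45 M [0.177 1.183 0.011] 0.025 [[(31, 284, 224)], [(32, 284, 224)], [(31, 284, 224)], [(31, 284, 224)], [(32, 284, 224)], [(32, 284, 224)], [(31, 284, 224)], [(32, 284, 224)], [(31, 284, 224)], [(30, 284, 223)]]
```

Ball 2 left at 28°, seen both in the picture and in the weight. The next should come near 39°.

Request:
{"fn": "carry_out", "kwargs": {"moves": [[0,0,0,0,-0.25,0],[0,0,0,0,0,0],[0,0,0,0,-0.25,0],[0,0,0,0,0,0]]}}

```text
time: 16.45
ee_pos: [0.5529, -0.0419, 0.1334]
eef_rot: [0.063, 0.949, -0.021, 0.308]
ft_force: [-0.3, -0.2, -3.8]
width: 0.0318
grip_force: 45.0
```

```bash
python3 chk.py k10 10
```

```text
t 16.95 tilt 36.0 F [ 0.05  0.09 -3.79] sd 0.39 M [0.199 1.288 0.003] 0.018 [[(30, 284, 223)], [(31, 284, 224)], [(31, 284, 224)], [(31, 284, 224)], [(31, 284, 224)], [(31, 284, 224)], [(33, 284, 224)], [(31, 284, 224)], [(31, 284, 224)], [(31, 284, 224)]]
```

Request:
{"fn": "carry_out", "kwargs": {"moves": [[0,0,0,0,-0.2,0],[0,0,0,0,0,0]]}}

```text
time: 17.2
ee_pos: [0.5529, -0.0418, 0.1334]
eef_rot: [0.063, 0.945, -0.021, 0.321]
ft_force: [0.1, -0.3, -4.0]
width: 0.0317
grip_force: 45.0
```

```bash
python3 chk.py k11 10
```

```text
t 17.7 tilt 37.6 F [ 0.12 -0.02 -3.7 ] sd 0.44 M [ 0.193  1.328 -0.01 ] 0.042 [[(31, 284, 224)], [(29, 284, 223)], [(30, 284, 223)], [(31, 284, 224)], [(31, 284, 224)], [(31, 284, 224)], [(31, 284, 224)], [(30, 284, 223)], [(32, 284, 224)], [(29, 284, 224)]]
```

Request:
{"fn": "carry_out", "kwargs": {"moves": [[0,0,0,0,-0.2,0],[0,0,0,0,0,0]]}}

```text
time: 17.95
ee_pos: [0.553, -0.0419, 0.1334]
eef_rot: [0.062, 0.94, -0.022, 0.334]
ft_force: [0.0, 1.1, -3.7]
width: 0.0316
grip_force: 45.0
```

```bash
python3 chk.py k12 12
```

```text
t 18.55 tilt 39.2 F [-0.02 -0.03 -3.13] sd 0.26 M [0.195 1.31  0.014] 0.028 [[(32, 284, 224), (28, 292, 227)], [(61, 287, 225)], [(57, 287, 225)], [(55, 286, 225)], [(55, 286, 225)], [(56, 286, 225)], [(56, 286, 225)], [(55, 286, 225)], [(56, 286, 225)], [(55, 286, 225)], [(56, 286, 225)], [(56, 286, 225)]]
```

Ball 3 is out at 39°: there are now two visible balls touching, and the weight dropped a third time. I'll tip it back upright.

Request:
{"fn": "carry_out", "kwargs": {"moves": [[0,0,0,0,0.2,0],[0,0,0,0,0.4,0],[0,0,0,0,0.6,0],[0,0,0,0,0.6,0],[0,0,0,0,0.6,0],[0,0,0,0,0.6,0],[0,0,0,0,0.6,0],[0,0,0,0,0.6,0],[0,0,0,0,0.4,0],[0,0,0,0,0.3,0],[0,0,0,0,0,0],[0,0,0,0,0,0]]}}

```text
time: 20.05
ee_pos: [0.5533, -0.0418, 0.1336]
eef_rot: [0.066, 0.998, -0.0, 0.0]
ft_force: [-0.1, 0.8, -4.2]
width: 0.0317
grip_force: 45.0
```

```bash
python3 chk.py k13 8; python3 - <<'E'
from h import *
s=read_state();T=R.from_quat(s['eef_rot']).as_matrix();print(s['ee_pos'],T.round(3))
print(R.from_matrix(T.T@R.from_euler('ZX',[np.radians(0),np.pi]).as_matrix()).as_rotvec())
print(T.T@(np.array([.545,.085,.1335])-s['ee_pos'])/.04)
W=cloud(load('top0'));m=(W[...,0]>.45)&(W[...,0]<.65)&(W[...,1]>.035)&(W[...,1]<.14)&(W[...,2]>.012);print(m.sum())
c=load('k13');u,v=[int(x) for x in proj(c,s['ee_pos'])];cv2.imwrite('pics/k13.png',cv2.resize(c['pixels'][v-40:v+80,u-60:u+80,::-1],(700,600),interpolation=cv2.INTER_CUBIC))
E
```

```text
t 20.45 tilt 0.0 F [-0.4   0.12 -3.13] sd 0.41 M [ 0.03   0.059 -0.011] 0.025 [[(57, 286, 225)], [(54, 286, 225)], [(56, 286, 225)], [(55, 286, 225)], [(55, 286, 225)], [(57, 286, 225)], [(57, 286, 225)], [(56, 286, 225)]]
[ 0.55332007 -0.04174702  0.13384144] [[-0.991  0.132  0.   ]
 [ 0.132  0.991  0.   ]
 [-0.     0.    -1.   ]]
[ 5.29364152e-04 -2.34152004e-04  3.00926451e+00]
[0.6242685  3.1135273  0.00887844]
0
```

View pics/k13.png

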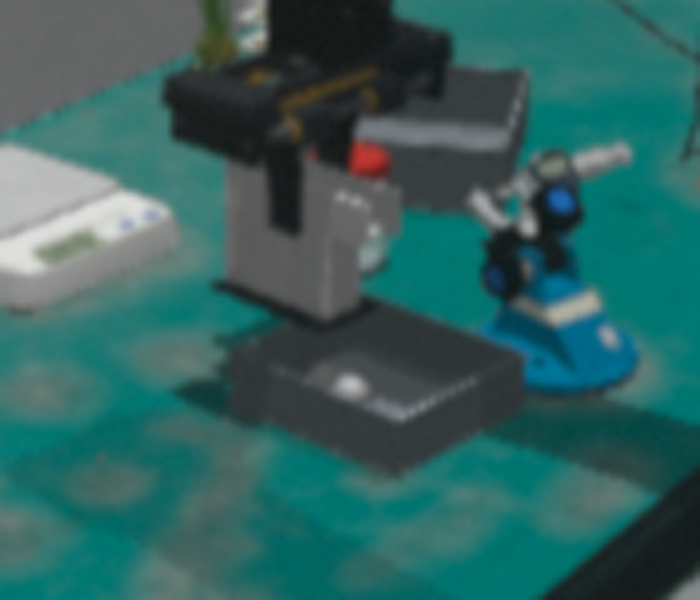

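The dispenser is upright at (295,240) in the crop, with balls visible in the tray at (350,385). I'll carry it to the clear bench on the tray's +y side.

Request:
{"fn": "carry_out", "kwargs": {"moves": [[0.03,0.15,0,0,0,0],[0.06,0.3,0,0,0,0],[0.07,0.4,0,0,0,0],[0.1,0.5,0,0,0,0],[0.1,0.5,0,0,0,0],[0.1,0.5,0,0,0,0],[0.1,0.5,0,0,0,0],[0.06,0.3,0,0,0,0],[0.04,0.2,0,0,0,0],[0,0,0.2,0,0,0],[0,0,0.4,0,0,0],[0,0,0.4,0,0,0],[0,0,0.25,0,0,0],[0,0,0.15,0,0,0],[0,0,0.08,0,0,0],[0,0,0,0,0,0],[0,0,0,0,0,0]]}}

```text
time: 22.58
ee_pos: [0.5452, 0.0946, 0.075]
eef_rot: [0.066, 0.998, 0.0, 0.0]
ft_force: [0.5, -0.0, -3.0]
width: 0.0313
grip_force: 45.0
```

Request:
{"fn": "carry_out", "kwargs": {"moves": [[0,0,0.03,0,0,0],[0,0,0.03,0,0,0],[0,0,0,0,0,0],[0,0,0,0,0,0]]}}

```text
time: 23.08
ee_pos: [0.5448, 0.0945, 0.0721]
eef_rot: [0.066, 0.998, 0.0, -0.0]
ft_force: [-0.5, 0.5, -3.3]
width: 0.0313
grip_force: 45.0
```

Request:
{"fn": "carry_out", "kwargs": {"moves": [[0,0,0.02,0,0,0],[0,0,0.02,0,0,0],[0,0,0,0,0,0],[0,0,0,0,0,0]]}}

```text
time: 23.58
ee_pos: [0.5449, 0.0945, 0.0716]
eef_rot: [0.066, 0.998, 0.0, 0.0]
ft_force: [-6.9, -1.8, 9.8]
width: 0.0317
grip_force: 45.0
```

```bash
python3 chk.py k14 6
```

```text
t 23.875 tilt 0.0 F [-6.02 -2.04 10.29] sd 0.33 M [-0.141  1.351  0.026] 0.022 [[(55, 286, 225)], [(56, 286, 225)], [(57, 286, 225)], [(56, 286, 225)], [(55, 286, 225)], [(55, 286, 225)]]
```

It's standing on the bench. I'll ease the load, open the fingers and rise.

Request:
{"fn": "carry_out", "kwargs": {"moves": [[0,0,-0.02,0,0,0],[0,0,0,0,0,0]]}}

```text
time: 24.12
ee_pos: [0.545, 0.0945, 0.0717]
eef_rot: [0.066, 0.998, 0.0, 0.0]
ft_force: [-4.1, -0.4, 4.0]
width: 0.0319
grip_force: 45.0
```

Request:
{"fn": "carry_out", "kwargs": {"moves": [[0,0,0,0,0,0],[0,0,0,0,0,0],[0,0,0,0,0,0],[0,0,0,0,0,0],[0,0,0,0,0,0],[0,0,0,0,0,0],[0,0,-0.2,0,0,0],[0,0,-0.5,0,0,0],[0,0,-0.8,0,0,0],[0,0,-0.8,0,0,0],[0,0,-0.8,0,0,0],[0,0,-0.8,0,0,0]], "fingers": 75}}

```text
time: 25.62
ee_pos: [0.5448, 0.0944, 0.2291]
eef_rot: [0.066, 0.998, 0.0, 0.0]
ft_force: [0.8, -0.2, -0.4]
width: 0.0749
grip_force: 0.0
```

Request:
{"fn": "carry_out", "kwargs": {"moves": [[0,0.9,0,0,0,0],[0,1,0,0,0,0],[0,1,0,0,0,0],[0,1,0,0,0,0],[0,1,0,0,0,0],[0,1,0,0,0,0],[0,1,0,0,0,0],[0,1,0,0,0,0],[0,0,0,0,0,0],[0,0,0,0,0,0]]}}

```text
time: 26.88
ee_pos: [0.5869, 0.407, 0.2276]
eef_rot: [0.066, 0.998, -0.0, 0.0]
ft_force: [1.3, -0.3, 0.1]
width: 0.0745
grip_force: 0.0
```

```bash
python3 - <<'E'
from h import *
t=snap('top','t9');print(read_state()['time'],read_state()['ee_pos'])
cv2.imwrite('pics/t9c.png',cv2.resize(t['pixels'][140:280,160:345,::-1],None,fx=4.2,fy=4.2,interpolation=cv2.INTER_CUBIC))
E
```

```text
26.925 [0.58709425 0.40645835 0.22780903]
```

View pics/t9c.png

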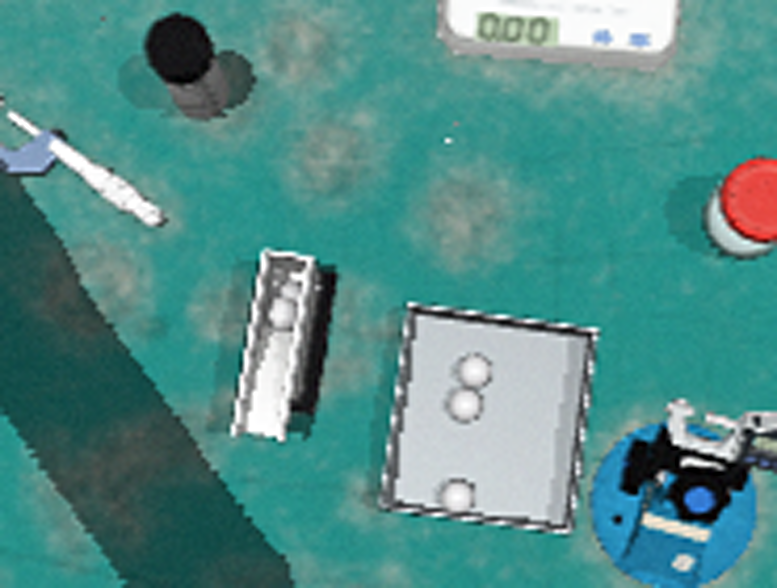

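The tray holds three balls, at (475,370), (463,403) and (457,495). The dispenser stands upright beside it with two balls, at (283,310) and (292,287), and everything else is where it was.

```bash
python3 -c "
from h import *
print(r.close_job())"
```

```text
the job is handed in; nothing more can be done
None
```

The job is done and handed in at about 27 s: three balls are in the small grey tray, and the dispenser stands upright on the bench beside it with the other two.

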